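# Tare the kitchen scale for the tall glass

## Robot

A 7-joint arm with a two-finger parallel gripper is mounted at the origin on a cart in front of the work surface, level with it; the furniture and walls round the work are solid. World frame = base frame: x ahead of the robot, y to its left, z up, the work surface at z = 0. Lengths are in m, angles in rad, forces in N, time in s.
With the tool pointing down it reaches from about 0.35 to 0.9 m from the base axis. Payload 7.2 kg.
Tool frame: the origin (TCP) lies at the very end of the fingers, on their centre line; the grasp point (between the pads) lies 19 mm behind it; z points along the fingers, y is the line along which they close (so a half turn about z gives the same grasp; the last joint's range is limited). The gripper opens to 88 mm and grips with 3 to 60 N. Pads are 20 mm wide; open, the fingers measure 115 mm over their backs; the gripper's body (75 mm by 178 mm) begins 61 mm behind the grasp point.
Start: joints at [-0.068, 0.411, -0.013, 1.596, 0.006, 1.134, -0.082], TCP at [0.625, -0, 0.223] pointing down, gripper open.
Joint ranges: [-2.95, 2.95], [-0.29, 1.99], [-1.47, 1.44], [0.14, 2.54], [-1.03, 4.17], [0.13, 1.85], [-2.86, 2.86]. Speed limits (rad/s): [2.39, 2.39, 3.01, 3.01, 3.14, 3.14, 3.14].

## Interface

Orientations are given as a unit quaternion [w, x, y, z].
In Python, from station import bot, snapshot gives the robot as it stands. The module is installed in compiled form; this text tells all that it offers.
- The arm moves only by the shell command python3 -m pendant 'ROWS' [FORCE]. ROWS is a JSON object of lists of equal length, an entry for each row: "travel": the shift along the tool's x, y, z in mm, a list of three; "rot": the turn, a rotation vector about the tool's x, y, z in rad, a list of three; "grip": the opening, from 0 (shut) to 1 (fully open). In form: {"travel": [[tx, ty, tz], ...], "rot": [[ax, ay, az], ...], "grip": [grip, ...]}. A call has 1 to 12 rows; each row shifts and turns the commanded pose from where the row before left it, along the tool's axes as they then stand; what a row does not reach is not made up. A row lasts 1/8 s, in which the tool goes at most 62.5 mm and 10.7 degrees, less where a joint would pass 70% of its speed; a pose out of reach is approached as far as the arm can. A call is refused whole if a number of a shift passes 62.5 or a number of a turn 0.188, either way. A call with a gripper value outside its range is refused whole. The fingers move at their own pace and stop on an object; FORCE is the grip in N (left out, the last holds). Time passes only in rows, so rows that do not move let the fingers close. It gives the time, the measured TCP pose, the force, the opening and the grip force at its end, in the units of the state.
- bot.read_state(): the state, without advancing time (a new reading comes with each control period).
- snapshot(name): name is "scene" or "side" or "wrist"; returns a dict with "image" (384x512x3 uint8, red, green, blue), "depth" (384x512 float32, m along the optical axis (not along the pixel's ray), 0 where there is no reading), "fx", "fy", "cx", "cy" (pixels), "rvec" (rotation vector, rad) and "tvec" (3), from world to camera coordinates, as OpenCV has them. Camera axes: x right, y down, z forward; pixel columns grow to the right and rows downward; lengths in m; the calibration is good to about 2 mm. A picture is of the moment at which its call begins.
- bot.job_done(): hands the job in; it is judged then, once.
The state is a dict: "clock": time; "joint_pos": joint angles; "dq": joint speeds; "joint_efforts": joint torques, N m; "position": TCP position; "eef_rot": TCP orientation; "force": force on the tool from outside, world axes, zero at the start; "ft_torque": the same for the moment, N m; "gripper_width": finger opening in m; "gripper_force": force on a finger pad.
Only numpy, scipy, OpenCV 4.12 (cv2) and the standard library are available. Lean on these libraries where they do the work, as an engineer would, in place of code of your own. Each camera call takes 0.05 s, during which the arm holds its last target. There are 200 camera calls.

## Task

The lemon on the kitchen scale has been weighed: first move it onto the top plate of the stack, then stand the tall glass upright on the scale's pan. With only the glass on the pan, turn the scale's knob until the wedge-shaped zero mark on the dial stands exactly at the tip of the needle, and let go. Do not tip the glass over, and leave the two short tumblers and the mug where they are.

Things in the scene. Friction and masses are not known exactly. Their poses are not given: they have to be found in the camera images.
- scale: White mechanical kitchen scale, standing firmly (it does not slide), 150 x 335 mm, its top 43 mm above the worktop. Origin: centre of its underside. Its x axis points across it away from the robot, its y axis along its length: the pan is centred at y = +90 mm, the dial and knob at y = -90 mm.
- pan_mid (a point): Centre of the inner floor of the round steel pan: floor radius 61 mm, surrounded by a flaring rim of 72 mm radius that stands 8 mm above the floor. Empty, the floor is 66 mm above the worktop. The pan is sprung: it sinks 3 mm per newton on it, 14 mm at most, and settles within about half a second.
- knob_grip (a point): On the upright axis of the dial, 82 mm above the worktop, at the height to grip the black round fluted knob (36 mm diameter, 57 to 92 mm above the worktop). Knob and white dial plate (126 mm diameter, top 50 mm above the worktop) are one piece, turn together about this axis with light friction (0.04 N m) and stay where left.
- zero_mark (a point): Inner point of the black wedge on the dial plate that marks zero (the other marks are thin ticks, 15 degrees apart), 52 mm from the knob's axis; it turns with the knob, between end stops 1.8 rad anticlockwise and 3.0 rad clockwise (from above) of the scale's x axis. Bringing it to the needle takes a clockwise turn of about 1 to 2.8 rad.
- needle_tip (a point): Tip of the dark thin needle that lies flat just above the dial plate under the knob, 52 mm from the knob's axis. The needle is not moved by the knob: it turns clockwise (from above) as the pan sinks, 0.67 rad per newton on the pan, from the scale's x axis when the pan is empty. Nothing can catch on it.
- lemon_mid (a point): Centre of the yellow lemon, 78 mm long along this point's x axis, 55 mm wide along y and 56 mm high; 0.11 kg. It starts lying on the pan.
- plates: Stack of white side plates, 191 mm diameter, heavy and unmoving. Origin: centre of its underside. The top plate's floor is 35 mm above the origin and its rim 43 mm; the flat floor has a radius of about 55 mm.
- glass_mid (a point): Centre, half-way up, of the tall straight drinking glass (52 mm diameter at the top narrowing to 47 mm at the foot, 129 mm high, walls about 3 mm; weight unknown, 0.13 to 0.27 kg). Its z axis points up; it starts upright on the worktop.
- tumbler_a: Short fluted tumbler, 65 mm diameter, 79 mm high: a bystander. Origin: centre of its underside.
- tumbler_b: Second short fluted tumbler like the other, 65 mm diameter, 79 mm high: a bystander. Origin: centre of its underside.
- mug: Spotted mug, 82 x 114 mm over the handle, 91 mm high: a bystander. Origin: centre of its underside.
There are look-alikes about, which are no part of the job. What is shaped like the part that bears lemon_mid but turquoise is not meant.

How it is judged:
By the outcome, as a careful person would: the job done as asked, in the order asked, and still so for the second after the job is handed in, with the robot touching nothing.
It also fails if it takes over 67 s, if anything falls off the work surface, if the arm or the gripper's body presses on something with over 40 N, if the wrist force passes 120 N, or if a joint passes its speed limit or range.

## Working session

There is one attempt and no reset: what is moved stays moved. The work goes in short steps, Python scripts to look and compute and a shell command to move; the robot and the scene stay as the last step left them, time stands still between calls to the robot, and variables do not carry over. Pictures are saved under pics/ and viewed, at most 10 in all, crops included, and the job is handed in when it is done.

```bash
mkdir -p pics
cat > h.py <<'E'
import numpy as np,cv2
from station import bot,snapshot
def snap(n,f):
    s=snapshot(n); np.savez('pics/%s.npz'%f,**s); cv2.imwrite('pics/%s.png'%f,s['image'][:,:,::-1]); return s
def load(f): return dict(np.load('pics/%s.npz'%f))
def cloud(s):
    d=s['depth']; v,u=np.mgrid[:d.shape[0],:d.shape[1]]
    c=np.stack([(u-s['cx'])/s['fx']*d,(v-s['cy'])/s['fy']*d,d],-1)
    R=cv2.Rodrigues(s['rvec'])[0]; return (c-s['tvec'].ravel())@R
def ray(s,u,v,z):
    R=cv2.Rodrigues(s['rvec'])[0]; o=-R.T@s['tvec'].ravel()
    r=R.T@np.array([(u-s['cx'])/s['fx'],(v-s['cy'])/s['fy'],1]); return o+r*(z-o[2])/r[2]
def proj(s,p): return cv2.projectPoints(np.array([p],float),s['rvec'],s['tvec'],np.array([[s['fx'],0,s['cx']],[0,s['fy'],s['cy']],[0,0,1.]],float),None)[0].ravel()
E
python3 - <<'E'
from h import *
a=snap('scene','a');b=snap('side','b');w=snap('wrist','w')
for s in (a,b,w):
    R=cv2.Rodrigues(s['rvec'])[0]; print(-R.T@s['tvec'].ravel(),R[2],s['fx'])
cv2.imwrite('pics/ab.png',cv2.resize(np.vstack([np.hstack([a['image'],b['image']])])[:,:,::-1],(800,300)))
print(bot.read_state())
E
```

```text
[-0.34924802 -0.88622074  0.72075707] [ 0.64554476  0.61204981 -0.45680082] 440.25436484937234
[ 0.48266927 -0.92982234  0.82846135] [ 0.02114744  0.76332161 -0.64567244] 349.3553406028036
[0.62439805 0.08029962 0.38375932] [-7.05218149e-04 -2.92182367e-01 -9.56362362e-01] 336.5265230281662
{'clock': 0.15, 'joint_pos': array([-0.06820849,  0.411672  , -0.01270755,  1.59680744,  0.00564277,
        1.13428593, -0.0821843 ]), 'dq': array([ 0.00139414, -0.00230891,  0.00024939, -0.00086164, -0.00095149,
        0.00040889,  0.00153358]), 'joint_efforts': array([ 1.23447033e-03, -5.88331139e+01,  6.41932636e-01, -2.91289848e+01,
       -5.37989591e-02,  1.57438387e-02,  1.06989046e-04]), 'position': array([ 6.24640463e-01, -4.26601473e-05,  2.22047970e-01]), 'eef_rot': array([-3.57635805e-04,  7.07084878e-01,  7.07128455e-01, -4.42148791e-04]), 'force': array([-0.34390283,  0.61411989,  0.04638052]), 'ft_torque': array([0.02678479, 0.03331095, 0.03418276]), 'gripper_force': 0.0, 'gripper_width': 0.08756236753464808}
```

View pics/a.png

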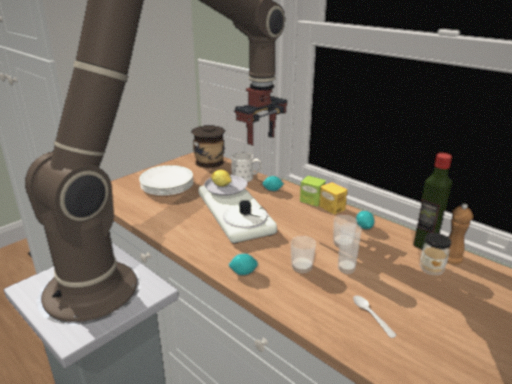

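View pics/b.png

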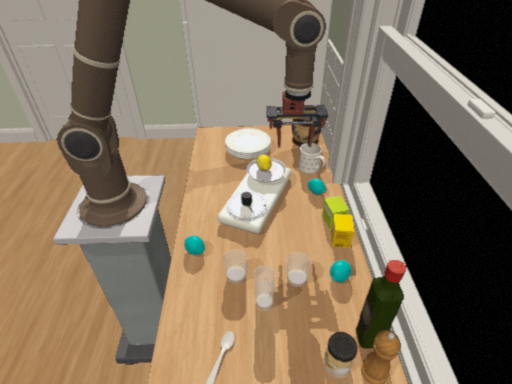

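The scene image shows the yellow lemon on the pan at (221,178); in the side image it is at (264,162). Its turquoise look-alikes are in the side image at (194,245), (317,186) and (340,271). The tall glass is at side (263,288), and the short tumblers, which resemble it, are at side (235,266) and (298,269). I choose the yellow lemon and the tall narrow glass, and check both in a crop.

Run:
```python
from h import *
a=load('a');b=load('b')
c1=cv2.resize(b['image'][125:320,180:330],None,fx=3.05,fy=3.05,interpolation=cv2.INTER_CUBIC)
c2=cv2.resize(a['image'][150:285,190:370],None,fx=1.9,fy=1.9,interpolation=cv2.INTER_CUBIC)
o=np.zeros((600,800,3),np.uint8);o[:c1.shape[0],:c1.shape[1]]=c1;o[:c2.shape[0],458:458+c2.shape[1]]=c2
cv2.imwrite('pics/c.png',o[:,:,::-1])
for n,s in (('a',a),('b',b)):
    P=cloud(s);h=cv2.cvtColor(s['image'],cv2.COLOR_RGB2HSV);im=s['image'].astype(int)
    ok=(s['depth']>0)
    m=ok&(h[...,0]>20)&(h[...,0]<32)&(h[...,1]>150)&(h[...,2]>120)&(P[...,2]>.06)&(P[...,2]<.16)
    nn,l,st,ce=cv2.connectedComponentsWithStats(m.astype(np.uint8))
    for i in range(1,nn):
        if st[i,4]>30: p=P[l==i];print(n,'yel',st[i],p.min(0),p.max(0),p.mean(0))
    z=P[...,2]
    for nm,lo,hi in (('knob',.08,.1),('top',.038,.047),('dial',.048,.053)):
        m=ok&(z>lo)&(z<hi)&(P[...,0]>.3)&(P[...,0]<.85)
        nn,l,st,ce=cv2.connectedComponentsWithStats(m.astype(np.uint8))
        for i in range(1,nn):
            if st[i,4]>25:
                p=P[l==i]; print(n,nm,st[i],cv2.minAreaRect(p[:,:2].astype(np.float32)),p.mean(0))
```

```text
a yel [321 184  25  14 168] [ 0.72302888 -0.2353685   0.0636668 ] [ 0.77772126 -0.14975701  0.07925233] [ 0.74843884 -0.20230707  0.07374406]
a knob [103 124  97  35 455] ((0.5899100303649902, 0.5481389760971069), (0.4692383110523224, 0.020748743787407875), 0.05400770902633667) [0.55878103 0.54731588 0.09005865]
a knob [224 134  83  31 393] ((0.8042168021202087, 0.18175789713859558), (0.051163990050554276, 0.40177518129348755), 4.248724460601807) [0.81161146 0.15358445 0.09017205]
a knob [193 140  32  11 166] ((0.7050396800041199, 0.354846715927124), (0.0688561350107193, 0.12398780137300491), 49.820194244384766) [0.69709105 0.34608758 0.09007051]
a knob [232 152  26  12 131] ((0.7141858339309692, 0.17817476391792297), (0.08779338002204895, 0.08369937539100647), 79.75714111328125) [0.71371202 0.17442733 0.08557056]
a knob [212 175  20  10 101] ((0.5183870792388916, 0.08619777113199234), (0.034495480358600616, 0.07196430116891861), 24.812150955200195) [0.51727747 0.07965619 0.09056578]
a knob [239 200  13  10  96] ((0.465983510017395, -0.07915869355201721), (0.03384286165237427, 0.0357
[... 12836 characters left out ...]
b dial [190 236  10  11  57] ((0.3155047595500946, -0.23817813396453857), (0.03454912453889847, 0.022781815379858017), 62.960201263427734) [ 0.31531515 -0.23962094  0.05038483]
b dial [333 261  16  11  94] ((0.7235195636749268, -0.34422460198402405), (0.03921826183795929, 0.03313357010483742), 46.19834518432617) [ 0.72335188 -0.34488613  0.05079315]
b dial [366 357  24  18  51] ((0.7413570880889893, -0.6136442422866821), (0.02301330491900444, 0.04902927950024605), 59.326194763183594) [ 0.73710624 -0.6148899   0.05074559]
b dial [329 362  18   7  30] ((0.658306896686554, -0.607430100440979), (0.007761508226394653, 0.036866072565317154), 69.49948120117188) [ 0.65931829 -0.60808268  0.05075931]
```

View pics/c.png

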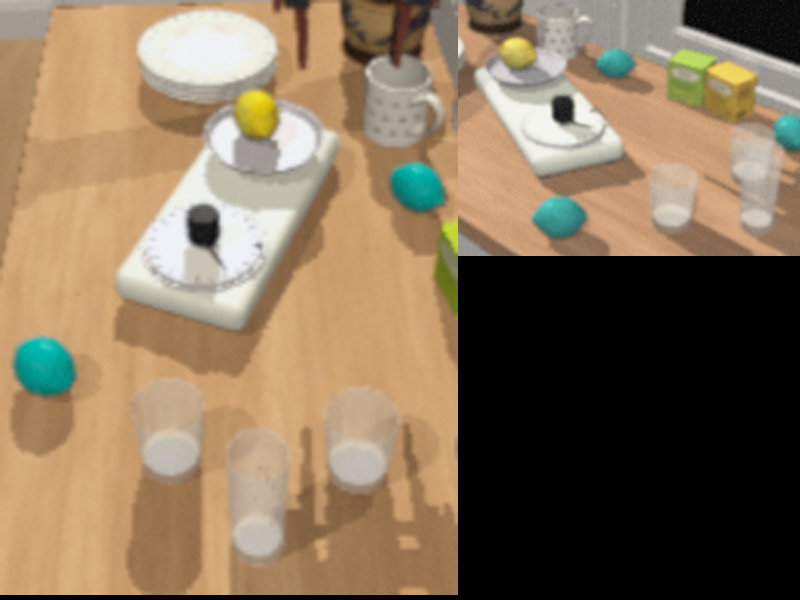

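View pics/w.png

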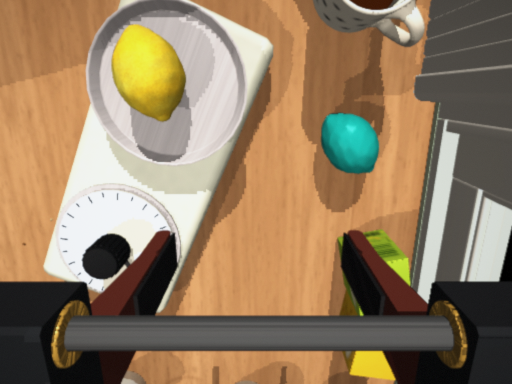

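The wrist view shows the yellow lemon at about (149,72), with its long axis running from (127,30) to (163,118), and the dial and knob at (105,255). The crop confirms the yellow lemon on the pan, and the tall glass with its foot at about side (264,301) in front of the two tumblers. Next I work out the lemon and glass positions.

Run:
```python
from h import *
np.set_printoptions(precision=4,suppress=True)
w=load('w');P=cloud(w);h=cv2.cvtColor(w['image'],cv2.COLOR_RGB2HSV)
m=(h[...,0]>18)&(h[...,0]<34)&(h[...,1]>150)&(h[...,2]>60);m[160:]=0;m[:,250:]=0
n,l,st,ce=cv2.connectedComponentsWithStats(m.astype(np.uint8));i=1+st[1:,4].argmax();m=l==i
c=cv2.findContours(m.astype(np.uint8),0,2)[0];c=max(c,key=len)[:,0].astype(float)
q=np.array([ray(w,u,v,.091)[:2] for u,v in c],np.float32)
print('lemon',st[i],cv2.fitEllipse(q),cv2.minAreaRect(q),P[m].max(0))
z=P[...,2];v=(w['depth']>0)
v[:,260:]=0
for lo,hi in((.069,.076),(.0605,.065)):
    k=v&(z>lo)&(z<hi)&(P[...,1]>0);k[m]=0
    print('pan',cv2.minEnclosingCircle(P[k][:,:2].astype(np.float32)),k.sum(),np.median(P[k],0))
# glass
b=load('b');a=load('a')
f=lambda x,y:(180+x/3.05,125+y/3.05)
print('foot L/R b',ray(b,*f(231,537),.006),ray(b,*f(286,537),.006),'bot',ray(b,*f(259,563),0))
print('rim b',ray(b,*f(227,453),.129),ray(b,*f(289,453),.129))
g=lambda x,y:(190+(x-458)/1.9,150+y/1.9)
print('foot a',ray(a,*g(756,220),.005),'rim',ray(a,*g(758,150),.129))
for x,y in((171,456),(358,466)): print('tumb',ray(b,*f(x,y),.004))
```

```text
lemon [ 112   25   73   96 4990] ((0.5334660410881042, 0.09371023625135422), (0.055339518934488297, 0.07091125100851059), 17.420894622802734) ((0.5334454774856567, 0.09376757591962814), (0.06055403873324394, 0.06353218853473663), 56.23354721069336) [0.6244 0.1301 0.3838]
pan ((0.5421938300132751, 0.08432207256555557), 0.07176650315523148) 1860 [0.5337 0.0905 0.0701]
pan ((0.5412744879722595, 0.08447736501693726), 0.0666574165225029) 11712 [0.5572 0.0805 0.0625]
foot L/R b [ 0.4879 -0.4149  0.006 ] [ 0.5356 -0.4168  0.006 ] bot [ 0.5112 -0.4371  0.    ]
rim b [ 0.4863 -0.4171  0.129 ] [ 0.5353 -0.4192  0.129 ]
foot a [ 0.5155 -0.4115  0.005 ] rim [ 0.4977 -0.4117  0.129 ]
tumb [ 0.4347 -0.3267  0.004 ]
tumb [ 0.6071 -0.345   0.004 ]
```

```bash
python3 -m pendant '{"travel":[[24,-23,10],[24,-23,20],[24,-23,20],[21.5,-22.6,20],[0,0,10],[0,0,0]],"rot":[[0,0,-0.11],[0,0,0],[0,0,0],[0,0,0],[0,0,0],[0,0,0]],"grip":[1,1,1,1,1,1]}' 15
```

```text
clock: 0.9
position: [0.5264, 0.085, 0.1422]
eef_rot: [-0.0, 0.667, 0.745, -0.0]
force: [-0.7, 0.4, -0.9]
gripper_width: 0.0877
gripper_force: 0.0
```

```bash
python3 -m pendant '{"travel":[[7.7,7.5,0],[0,0,10],[0,0,20],[0,0,20],[0,0,16],[0,0,0],[0,0,0],[0,0,0],[0,0,0],[0,0,0],[0,0,0]],"rot":[[0,0,0],[0,0,-0.11],[0,0,-0.11],[0,0,0],[0,0,0],[0,0,0],[0,0,0],[0,0,0],[0,0,0],[0,0,0],[0,0,0]],"grip":[1,1,1,1,1,1,0,0,0,0,0]}' 12
```

```text
clock: 2.28
position: [0.5331, 0.0941, 0.0769]
eef_rot: [0.0, 0.581, 0.814, 0.0]
force: [0.7, 0.6, 0.9]
gripper_width: 0.0536
gripper_force: 12.0
```

```bash
python3 -m pendant '{"travel":[[0,0,-20],[0,0,-30],[20,0,-10],[40,4,0],[45,4,0],[45,4,0],[45,4,0],[30,2.3,0],[12.7,1,10],[0,0,0]],"rot":[[0,0,0],[0,0,0],[0,0,0],[0,0,0],[0,0,0],[0,0,0],[0,0,0],[0,0,0],[0,0,0],[0,0,0]],"grip":[0,0,0,0,0,0,0,0,0,0]}'
python3 - <<'E'
from h import *
snap('wrist','p1')
E
```

```text
clock: 3.52
position: [0.4725, 0.3252, 0.1249]
eef_rot: [-0.0, 0.581, 0.814, -0.001]
force: [-0.8, -1.2, -0.7]
gripper_width: 0.0533
gripper_force: 12.0
```

View pics/p1.png

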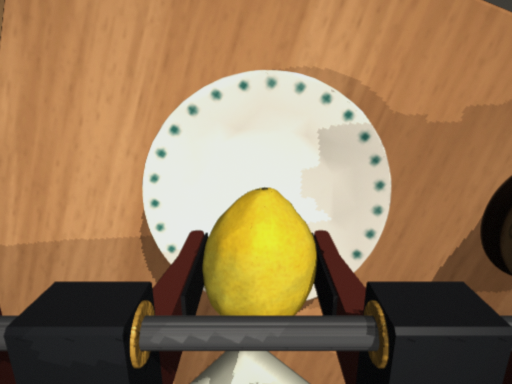

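The lemon is held above the plates; the top plate is centred at about (267,190). I check its centre there.

Run:
```python
from h import *
s=load('p1');print(ray(s,267,72,.043),ray(s,143,188,.043),ray(s,391,188,.043))
P=cloud(s)
h=cv2.cvtColor(s['image'],cv2.COLOR_RGB2HSV)
m=(h[...,0]>18)&(h[...,0]<34)&(h[...,1]>150)&(s['depth']>0)&(P[...,2]>.07); print(P[m].min(0),P[m].max(0))
```

```text
[0.44731088 0.41459423 0.043     ] [0.38615654 0.30655387 0.043     ] [0.56286773 0.36730318 0.043     ]
[0.43489187 0.29940643 0.12940265] [0.50039301 0.36513719 0.22744653]
```

```bash
python3 -m pendant '{"travel":[[0,3,25],[0,0,25],[0,0,17],[0,0,8.5],[0,0,0],[0,0,0],[0,0,0],[0,0,0],[0,0,0],[0,0,-25],[0,0,-40],[0,0,-40]],"rot":[[0,0,0],[0,0,0],[0,0,0],[0,0,0],[0,0,0],[0,0,0],[0,0,0],[0,0,0],[0,0,0],[0,0,0],[0,0,0],[0,0,0]],"grip":[0,0,0,0,0,0.8,0.85,0.85,0.85,0.85,0.85,1]}'
python3 - <<'E'
from h import *
s=snap('wrist','p2');P=cloud(s)
h=cv2.cvtColor(s['image'],cv2.COLOR_RGB2HSV)
m=(h[...,0]>18)&(h[...,0]<34)&(h[...,1]>150)&(s['depth']>0)&(P[...,2]<.12)&(P[...,2]>.04); p=P[m];print(p.min(0),p.max(0),p.mean(0),m.sum())
E
```

```text
clock: 5.08
position: [0.4767, 0.326, 0.1572]
eef_rot: [-0.0, 0.581, 0.814, -0.0]
force: [-0.3, -0.4, -0.3]
gripper_width: 0.0816
gripper_force: 0.0
[0.45034131 0.28799369 0.04109668] [0.67036064 0.37222347 0.09132456] [0.47545628 0.33073688 0.08135665] 4580
```

The lemon rests on the top plate, with its top at 0.091 m as expected. Now I go to a point above the glass.

```bash
python3 -m pendant '{"travel":[[0,0,-10],[0,0,0],[-40,0,0],[-60,3,0],[-60,3,0],[-60,3,0],[-60,3,0],[-60,3,0],[-60,3,0],[-60,3,0],[-60,3,0]],"rot":[[0,0,0.165],[0,0,0.165],[0,0,0],[0,0,0],[0,0,0],[0,0,0],[0,0,0],[0,0,0],[0,0,0],[0,0,0],[0,0,0]],"grip":[1,1,1,1,1,1,1,1,1,1,1]}'; python3 -m pendant '{"travel":[[-60,3,0],[-60,3,0],[-60,3,0],[-30,2,0],[0,0,0],[0,0,0]],"rot":[[0,0,0],[0,0,0],[0,0,0],[0,0,0],[0,0,0],[0,0,0]],"grip":[1,1,1,1,1,1]}'
python3 - <<'E'
from h import *
s=snap('wrist','g1')
E
```

```text
clock: 6.5
position: [0.5008, -0.1957, 0.1663]
eef_rot: [0.0, 0.707, 0.707, 0.0]
force: [0.8, 0.5, -0.1]
gripper_width: 0.0875
gripper_force: 0.0
clock: 7.25
position: [0.5121, -0.4026, 0.1658]
eef_rot: [-0.0, 0.707, 0.707, 0.0]
force: [-0.5, -0.0, 0.5]
gripper_width: 0.0877
gripper_force: 0.0
```

View pics/g1.png

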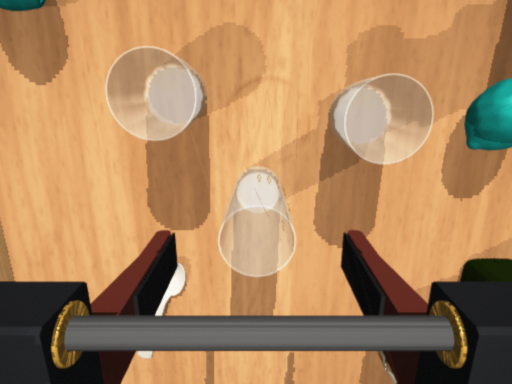

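The glass rim is centred at about (257,241) and its foot at (258,190), between the open fingers. The two tumblers are further up the picture at (155,93) and (385,118).

Run:
```python
from h import *
s=load('g1')
print(ray(s,257,241,.129),ray(s,219,240,.129),ray(s,296,240,.129),ray(s,257,276,.129),ray(s,257,206,.129),'foot',ray(s,258,190,.004))
```

```text
[ 0.51064594 -0.41466073  0.129     ] [ 0.48617397 -0.41393914  0.129     ] [ 0.53576969 -0.4139764   0.129     ] [ 0.5105972  -0.44013791  0.129     ] [ 0.51069156 -0.39081314  0.129     ] foot [ 0.51111421 -0.41688009  0.004     ]
```

```bash
python3 -m pendant '{"travel":[[-13,-1,0],[0,0,20],[0,0,30],[0,0,25],[0,0,13],[0,0,0],[0,0,0],[0,0,0],[0,0,0],[0,0,0],[0,0,0],[0,0,0]],"rot":[[0,0,0],[0,0,0],[0,0,0],[0,0,0],[0,0,0],[0,0,0],[0,0,0],[0,0,0],[0,0,0],[0,0,0],[0,0,0],[0,0,0]],"grip":[1,1,1,1,1,1,0,0,0,0,0,0]}' 15
```

```text
clock: 8.8
position: [0.511, -0.417, 0.0785]
eef_rot: [0.0, 0.707, 0.707, 0.0]
force: [-0.8, 0.7, 2.5]
gripper_width: 0.0497
gripper_force: 15.0
```

```bash
python3 -m pendant '{"travel":[[0,0,-15],[0,0,-30],[0,0,-30],[0,0,-25],[15,1,-10],[30,2,0],[45,3,0],[50,3,0],[50,3,0],[50,3,0],[50,3,0]],"rot":[[0,0,0],[0,0,0],[0,0,0],[0,0,0],[0,0,0],[0,0,0],[0,0,0],[0,0,0],[0,0,0],[0,0,0],[0,0,0]],"grip":[0,0,0,0,0,0,0,0,0,0,0]}'; python3 -m pendant '{"travel":[[50,3,0],[50,3,0],[45,3,0],[35,2,0],[20,1,0],[10,0,0],[0,0,0],[0,0,0],[0,0,0]],"rot":[[0,0,0],[0,0,0],[0,0,0],[0,0,0],[0,0,0],[0,0,0],[0,0,0],[0,0,0],[0,0,0]],"grip":[0,0,0,0,0,0,0,0,0]}'
```

```text
clock: 10.18
position: [0.5281, -0.124, 0.1878]
eef_rot: [-0.0, 0.707, 0.707, -0.0]
force: [0.4, 0.2, -1.6]
gripper_width: 0.0501
gripper_force: 15.0
clock: 11.3
position: [0.5409, 0.082, 0.1881]
eef_rot: [0.0, 0.708, 0.707, -0.0]
force: [-0.5, -0.1, -2.1]
gripper_width: 0.0501
gripper_force: 15.0
```

```bash
python3 -m pendant '{"travel":[[0,0,15],[0,0,15],[0,0,10],[0,0,4],[0,0,2],[0,0,2],[0,0,0],[0,0,0],[0,0,0],[0,0,0]],"rot":[[0,0,0],[0,0,0],[0,0,0],[0,0,0],[0,0,0],[0,0,0],[0,0,0],[0,0,0],[0,0,0],[0,0,0]],"grip":[0,0,0,0,0,0,0,0,0,0]}'
```

```text
clock: 12.55
position: [0.5409, 0.0831, 0.1403]
eef_rot: [0.0, 0.707, 0.707, 0.0]
force: [-0.2, -0.1, -0.6]
gripper_width: 0.0498
gripper_force: 15.0
```

```bash
python3 -m pendant '{"travel":[[0,0,1],[0,0,0],[0,0,0],[0,0,0],[0,0,0],[0,0,0]],"rot":[[0,0,0],[0,0,0],[0,0,0],[0,0,0],[0,0,0],[0,0,0]],"grip":[0,0,0.65,0.7,0.9,1]}' 5;  python3 -m pendant '{"travel":[[0,0,-20],[0,0,-30],[0,0,-30],[0,0,0]],"rot":[[0,0,0],[0,0,0],[0,0,0],[0,0,0]],"grip":[1,1,1,1]}'
```

```text
clock: 13.3
position: [0.5409, 0.0831, 0.1392]
eef_rot: [0.0, 0.707, 0.707, 0.0]
force: [0.8, -0.2, -0.6]
gripper_width: 0.0779
gripper_force: 0.0
clock: 13.8
position: [0.5422, 0.0834, 0.2214]
eef_rot: [0.001, 0.707, 0.707, 0.002]
force: [0.1, 0.5, -0.3]
gripper_width: 0.088
gripper_force: 0.0
```

```bash
python3 -m pendant '{"travel":[[-50,-35,0],[-50,-35,0],[-5,-6,0],[0,0,0],[0,0,0]],"rot":[[0,0,0],[0,0,0],[0,0,0],[0,0,0],[0,0,0]],"grip":[1,1,1,1,1]}'
python3 - <<'E'
from h import *
s=snap('wrist','d1'); snap('side','d1s')
u,v=proj(s,[.466,-.083,.05]);print(u,v)
u,v=int(u),int(v);c=s['image'][max(0,v-110):v+110,max(0,u-110):u+110]
print(max(0,u-110),max(0,v-110),c.shape)
cv2.imwrite('pics/d1c.png',cv2.resize(c,None,fx=2.7,fy=2.7,interpolation=cv2.INTER_CUBIC)[:,:,::-1])
E
```

```text
clock: 14.42
position: [0.4656, -0.0206, 0.2189]
eef_rot: [-0.0, 0.706, 0.708, 0.0]
force: [0.0, -0.1, 0.7]
gripper_width: 0.0878
gripper_force: 0.0
259.29647052689563 231.4138003546149
149 121 (220, 220, 3)
```

View pics/d1c.png

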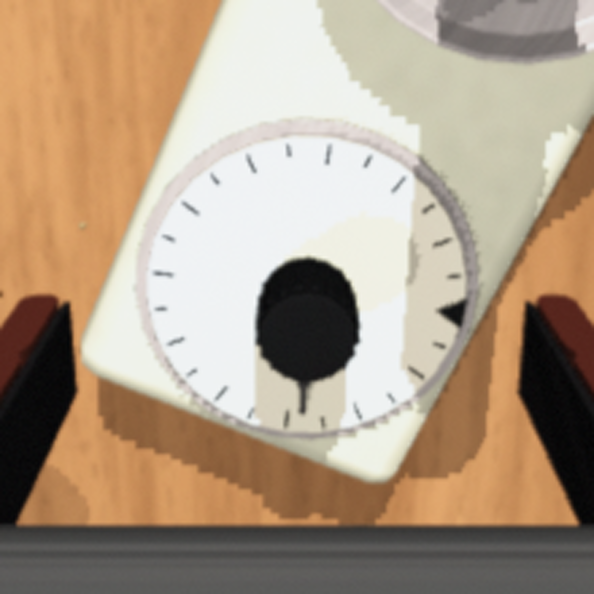

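In the dial crop the wedge's inner point is at (438,313), pointing to the right. The needle tip is at (303,413), pointing down, and the knob is in the middle. I compute the angle between them.

```bash
cat >> h.py <<'E'
def circ(q):
    q=np.array(q)[:,:2];A=np.c_[2*q,np.ones(len(q))];x=np.linalg.lstsq(A,(q**2).sum(1),rcond=None)[0];return x[:2],np.sqrt(x[2]+x[0]**2+x[1]**2)
E
python3 - <<'E'
from h import *
s=load('d1');f=lambda x,y,z=.05:ray(s,149+(x+.5)/2.7-.5,121+(y+.5)/2.7-.5,z)
t=[(289,151),(329,155),(250,163),(369,161),(214,180),(191,209),(405,184),(428,209),(168,239),(162,273),(442,244),(454,276),(167,316),(177,342),(440,346),(222,393),(286,419),(324,422),(393,399),(358,411),(417,374)]
c,r=circ([f(*p) for p in t]);print('ticks',c,r)
P=cloud(s);k=(P[...,2]>.085)&(P[...,2]<.097)&(abs(P[...,0]-.466)<.03)&(abs(P[...,1]+.083)<.03)&(s['depth']>0);print('knob',cv2.minEnclosingCircle(P[k][:,:2].astype(np.float32)))
for z in (.05,.051,.053):
    m=f(438,313)[:2]-c;n=f(303,413,z)[:2]-c
    am,an=np.arctan2(m[1],m[0]),np.arctan2(n[1],n[0]);print(np.hypot(*m),np.hypot(*n),am,an,am-an)
E
```

```text
ticks [ 0.469679  -0.0801329] 0.05721550142081292
knob ((0.46860602498054504, -0.07980729639530182), 0.01917082630097866)
0.0522667880681958 0.05353304928418449 -0.1705792120028421 -1.605186198362633 1.4346069863597908
0.0522667880681958 0.05294919658752114 -0.1705792120028421 -1.605726991906434 1.435147779903592
0.0522667880681958 0.05178153922178977 -0.1705792120028421 -1.6068451638453014 1.4362659518424592
```

```bash
python3 -m pendant '{"travel":[[-30,1,20],[-30,1,40],[0,0.4,40],[0,0,30],[0,0,18],[0,0,8],[0,0,0],[0,0,0]],"rot":[[0,0,0],[0,0,0],[0,0,0],[0,0,0],[0,0,0],[0,0,0],[0,0,0],[0,0,0]],"grip":[1,1,1,1,1,1,1,1]}'; python3 -m pendant '{"travel":[[0,0,0],[0,0,0],[0,0,0],[0,0,0],[0,0,0],[0,0,0],[0,0,0],[0,0,0]],"rot":[[0,0,0],[0,0,0],[0,0,0],[0,0,0],[0,0,0],[0,0,0],[0,0,0],[0,0,0]],"grip":[0,0,0,0,0,0,0,0]}' 10
```

```text
clock: 15.52
position: [0.4679, -0.0818, 0.0638]
eef_rot: [0.0, 0.707, 0.707, 0.0]
force: [-0.3, -0.4, -0.0]
gripper_width: 0.0877
gripper_force: 0.0
clock: 16.52
position: [0.4692, -0.0819, 0.0634]
eef_rot: [0.001, 0.707, 0.707, 0.001]
force: [5.3, -0.1, -4.4]
gripper_width: 0.0359
gripper_force: 9.9
```

```bash
python3 -m pendant '{"travel":[[1,2,0],[0,0,0],[0,0,0],[0,0,0],[0,0,0],[0,0,0],[0,0,0],[0,0,0],[0,0,0],[0,0,0],[0,0,0],[0,0,0]],"rot":[[0,0,0],[0,0,0],[0,0,0.1],[0,0,0.16],[0,0,0.18],[0,0,0.18],[0,0,0.18],[0,0,0.18],[0,0,0.18],[0,0,0.16],[0,0,0.115],[0,0,0]],"grip":[0,0,0,0,0,0,0,0,0,0,0,0]}'; python3 -c "
from station import bot;s=bot.read_state();print(s['joint_pos'],s['ft_torque'])"
```

```text
clock: 18.02
position: [0.4676, -0.0803, 0.0632]
eef_rot: [-0.001, 0.998, 0.067, -0.001]
force: [-6.2, -0.5, 10.1]
gripper_width: 0.0354
gripper_force: 10.2
[-0.28530088  0.40036363  0.43831716  2.12911582 -0.27168024  0.66779489
 -1.09855699] [-0.12594284  1.4025969  -0.05453806]
```

```bash
python3 -m pendant '{"travel":[[0,0,0],[0,0,0],[0,0,0],[0,0,0],[0,0,-20],[0,0,-40],[30,0,-40],[30,0,-40],[0,0,-15],[0,0,0],[0,0,0]],"rot":[[0,0,0],[0,0,0],[0,0,0],[0,0,0],[0,0,0],[0,0,0],[0,0,0],[0,0,0],[0,0,0],[0,0,0],[0,0,0]],"grip":[1,1,1,1,1,1,1,1,1,1,1]}'
python3 - <<'E'
from h import *
s=snap('wrist','d2')
u,v=proj(s,[.4695,-.080,.05]);print(u,v)
u,v=int(u),int(v);u0,v0=max(0,u-90),max(0,v-90);c=s['image'][v0:v+90,u0:u+90]
print(u0,v0,c.shape)
cv2.imwrite('pics/d2c.png',cv2.resize(c,None,fx=3.3,fy=3.3,interpolation=cv2.INTER_CUBIC)[:,:,::-1])
E
```

```text
clock: 19.4
position: [0.5272, -0.0729, 0.2168]
eef_rot: [-0.0, 0.998, 0.068, -0.001]
force: [0.5, 0.5, -1.1]
gripper_width: 0.0879
gripper_force: 0.0
258.2404416035133 228.10542603167823
168 138 (180, 180, 3)
```

View pics/d2c.png

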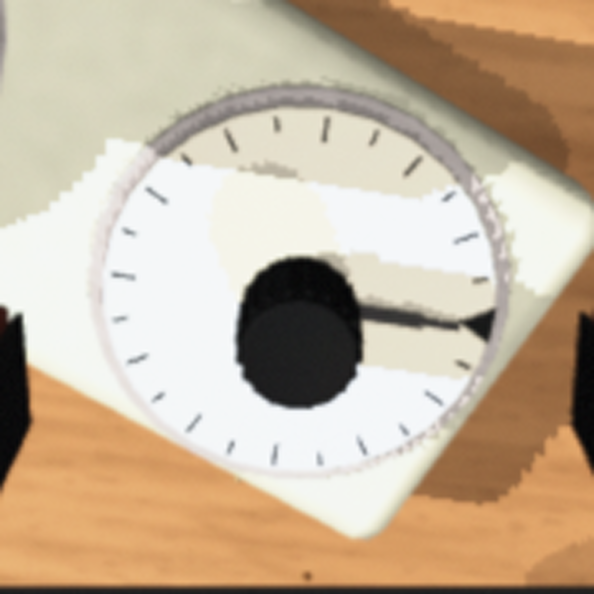

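The wedge's inner point at (460,324) and the needle tip at about (458,324) now appear to meet. I measure the residual angle.

Run:
```python
from h import *
s=load('d2');g=s['image'].min(2).astype(np.float32)
f=lambda x,y,z=.05:ray(s,168+(x+.5)/3.3-.5,138+(y+.5)/3.3-.5,z)
t=[(277,124),(326,129),(232,140),(375,137),(187,159),(414,166),(156,194),(449,197),(123,232),(467,238),(122,275),(481,280),(120,319),(137,359),(462,364),(158,398),(434,398),(195,423),(405,430),(230,448),(363,447),(275,455),(320,460)]
ti=[(p if 1 else 0) for p in t]
c,r=circ([f(*p) for p in t]);print(c,r)
a0=np.arctan2(*(f(460,324)[:2]-c)[::-1])
th=np.arange(-.15,.15,.004)+a0
for r in np.arange(.034,.0645,.002):
    p=np.array([[c[0]+r*np.cos(q),c[1]+r*np.sin(q),.0505] for q in th])
    uv=cv2.projectPoints(p,s['rvec'],s['tvec'],np.array([[s['fx'],0,s['cx']],[0,s['fy'],s['cy']],[0,0,1.]],float),None)[0].reshape(-1,2).astype(np.float32)
    v=cv2.remap(g,uv[:,:1],uv[:,1:],cv2.INTER_LINEAR)[:,0]
    w=np.clip(np.median(v)-30-v,0,None);w[abs(th-a0)>.12]=0
    print('%.3f ang %.4f  w %.0f min %.0f'%(r,(w*(th-a0)).sum()/max(w.sum(),1e-6),w.sum(),v.min()))
```

```text
[ 0.46915254 -0.08006317] 0.05747689631798668
0.034 ang -0.0168  w 378 min 55
0.036 ang -0.0179  w 760 min 55
0.038 ang -0.0160  w 935 min 55
0.040 ang -0.0147  w 1035 min 59
0.042 ang -0.0120  w 1109 min 62
0.044 ang -0.0099  w 1298 min 67
0.046 ang -0.0130  w 1250 min 70
0.048 ang -0.0120  w 1452 min 61
0.050 ang -0.0088  w 1554 min 62
0.052 ang 0.0027  w 1339 min 91
0.054 ang 0.0204  w 1583 min 56
0.056 ang 0.0200  w 2652 min 29
0.058 ang 0.0198  w 2449 min 24
0.060 ang 0.0188  w 1231 min 23
0.062 ang 0.0000  w 0 min 49
0.064 ang 0.0000  w 0 min 152
```

```bash
python3 -m pendant '{"travel":[[0,0,0],[0,0,0],[0,0,0],[0,0,0],[0,0,0],[0,0,0],[0,0,0],[0,0,0],[22,-30,10],[21,-30,15],[0,0,0],[0,0,0]],"rot":[[0,0,-0.18],[0,0,-0.18],[0,0,-0.18],[0,0,-0.18],[0,0,-0.18],[0,0,-0.18],[0,0,-0.18],[0,0,-0.175],[0,0,0],[0,0,0],[0,0,0],[0,0,0]],"grip":[1,1,1,1,1,1,1,1,1,1,1,1]}'
cat > m.py <<'E'
import sys
from h import *
s=snap('wrist',sys.argv[1]);c=np.array([.4693,-.0801]);g=s['image'].min(2).astype(np.float32)
u,v=proj(s,[c[0],c[1]-.045,.05]);u0,v0=int(u)-50,int(v)-35
cv2.imwrite('pics/%sc.png'%sys.argv[1],cv2.resize(s['image'][v0:v0+65,u0:u0+100],None,fx=8,fy=8,interpolation=cv2.INTER_CUBIC)[:,:,::-1]);print(u0,v0)
K=np.array([[s['fx'],0,s['cx']],[0,s['fy'],s['cy']],[0,0,1.]],float)
th=np.arange(-.15,.15,.003)-1.606
for r in np.arange(.034,.063,.002):
    z=.0525 if r<.0525 else .0502
    p=np.array([[c[0]+r*np.cos(q),c[1]+r*np.sin(q),z] for q in th])
    uv=cv2.projectPoints(p,s['rvec'],s['tvec'],K,None)[0].reshape(-1,2).astype(np.float32)
    v=cv2.remap(g,uv[:,:1],uv[:,1:],cv2.INTER_LINEAR)[:,0]
    w=np.clip(np.median(v)-30-v,0,None);w[abs(th+1.606)>.12]=0
    print('%.3f ang %.4f  w %.0f min %.0f'%(r,(w*th).sum()/max(w.sum(),1e-6),w.sum(),v.min()))
E
python3 m.py d3
```

```text
clock: 20.95
position: [0.4688, -0.0301, 0.193]
eef_rot: [0.0, 0.707, 0.707, -0.0]
force: [-0.4, -0.0, -0.7]
gripper_width: 0.0881
gripper_force: 0.0
209 235
0.034 ang 0.0000  w 0 min 22
0.036 ang 0.0000  w 0 min 23
0.038 ang -1.5989  w 261 min 27
0.040 ang -1.5995  w 1646 min 50
0.042 ang -1.6027  w 1515 min 59
0.044 ang -1.6051  w 1463 min 59
0.046 ang -1.6043  w 1485 min 63
0.048 ang -1.6048  w 1388 min 61
0.050 ang -1.6046  w 1450 min 60
0.052 ang -1.5965  w 1929 min 50
0.054 ang -1.5906  w 2098 min 45
0.056 ang -1.5866  w 3355 min 17
0.058 ang -1.5864  w 3493 min 15
0.060 ang -1.5857  w 1865 min 15
0.062 ang 0.0000  w 0 min 29
```

View pics/d3c.png

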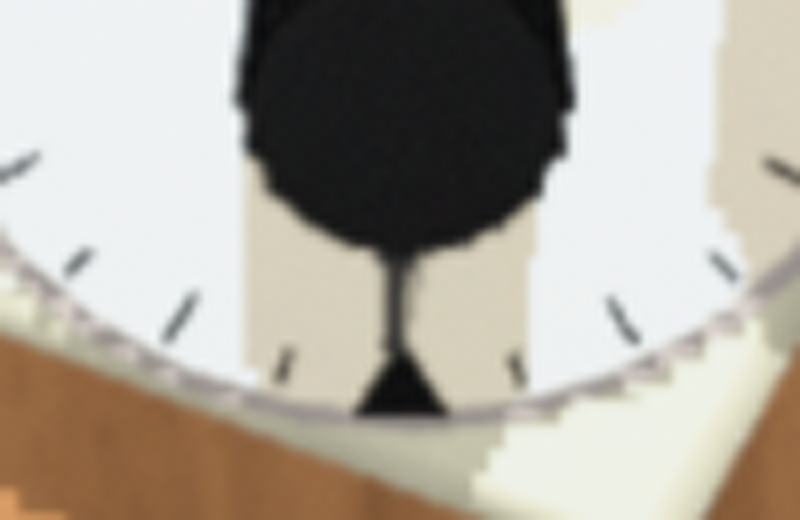

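The wedge axis is at -1.586 rad and the needle at -1.6045 rad, so a small clockwise correction of about 0.018 rad remains. I regrip, better centred, and nudge it.

```bash
python3 -m pendant '{"travel":[[-25,0.3,20],[-25,0.2,40],[0,0,40],[0,0,22],[0,0,8],[0,0,0],[0,0,0]],"rot":[[0,0,0],[0,0,0],[0,0,0],[0,0,0],[0,0,0],[0,0,0],[0,0,0]],"grip":[1,1,1,1,1,1,1]}'; python3 -m pendant '{"travel":[[0,0,0],[0,0,0],[0,0,0],[0,0,0],[0,0,0],[0,0,0],[0,0,0],[0,0,0]],"rot":[[0,0,0],[0,0,0],[0,0,0],[0,0,0],[0,0,0],[0,0,0],[0,0,0],[0,0,0]],"grip":[0,0,0,0,0,0,0,0]}' 10;  python3 -m pendant '{"travel":[[0,0,0],[0,0,0],[0,0,0],[0,0,0]],"rot":[[0,0,0.015],[0,0,0.013],[0,0,0],[0,0,0]],"grip":[0,0,0,0]}';  python3 -m pendant '{"travel":[[0,0,0],[0,0,0],[0,0,0],[0,0,0],[0,0,-20],[0,0,-40],[20,0,-40],[30,0,-30],[0,0,0],[0,0,0]],"rot":[[0,0,0],[0,0,0],[0,0,0],[0,0,0],[0,0,0],[0,0,0],[0,0,0],[0,0,0],[0,0,0],[0,0,0]],"grip":[1,1,1,1,1,1,1,1,1,1]}'; python3 m.py d4
```

```text
clock: 21.88
position: [0.4701, -0.0799, 0.064]
eef_rot: [0.001, 0.707, 0.707, 0.001]
force: [-0.2, -0.2, 1.1]
gripper_width: 0.0881
gripper_force: 0.0
clock: 22.88
position: [0.4693, -0.0797, 0.0631]
eef_rot: [0.0, 0.707, 0.707, 0.0]
force: [-0.1, -0.1, -0.7]
gripper_width: 0.036
gripper_force: 10.0
clock: 23.38
position: [0.4693, -0.0798, 0.0632]
eef_rot: [0.0, 0.717, 0.697, 0.0]
force: [1.8, 0.8, -1.6]
gripper_width: 0.0361
gripper_force: 10.0
clock: 24.62
position: [0.4701, -0.0304, 0.1925]
eef_rot: [-0.0, 0.717, 0.697, -0.0]
force: [0.0, -0.2, -0.0]
gripper_width: 0.0881
gripper_force: 0.0
210 235
0.034 ang 0.0000  w 0 min 22
0.036 ang 0.0000  w 0 min 23
0.038 ang -1.6092  w 482 min 26
0.040 ang -1.6073  w 1672 min 50
0.042 ang -1.6045  w 1600 min 66
0.044 ang -1.6037  w 1528 min 68
0.046 ang -1.6047  w 1522 min 68
0.048 ang -1.6049  w 1490 min 69
0.050 ang -1.6068  w 1334 min 69
0.052 ang -1.6125  w 1592 min 57
0.054 ang -1.6145  w 1875 min 45
0.056 ang -1.6179  w 3141 min 19
0.058 ang -1.6165  w 3478 min 16
0.060 ang -1.6144  w 2036 min 16
0.062 ang 0.0000  w 0 min 30
```

The residual is now about 0.01 rad (0.6 mm at the tip), within measuring error. A final check of the glass, lemon and bystanders follows.

Run:
```python
from h import *
s=snap('side','end');cv2.imwrite('pics/endc.png',cv2.resize(s['image'][110:320,170:360],None,fx=2.8,fy=2.8,interpolation=cv2.INTER_CUBIC)[:,:,::-1])
```

```text
(no output)
```

View pics/endc.png

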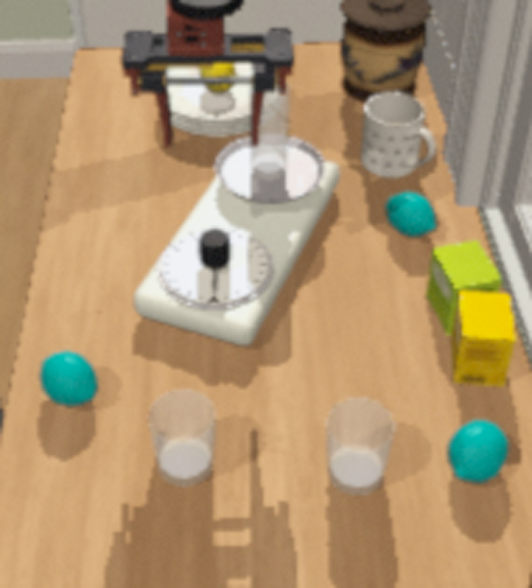

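The glass stands upright on the pan (270,150), the lemon lies on the plates (217,75), and the tumblers and mug are unmoved. The gripper touches nothing, so I hand in.

```bash
python3 -c "
from station import bot;print(bot.job_done())"
```

```text
the job is handed in; nothing more can be done
None
```

The job is handed in: the lemon is on the top plate, the glass stands upright on the pan, and the zero mark is within about 0.01 rad (0.6 mm) of the needle tip, done in about 25 s of robot time with the tumblers and mug untouched.

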